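# Air check of an oxygen probe in a fresh cup

## Robot

A 6-joint arm with a two-finger parallel gripper is mounted at the origin on the work surface. World frame = base frame: x ahead of the robot, y to its left, z up, the work surface at z = 0. Lengths are in m, angles in rad, forces in N, time in s.
With the tool pointing down it reaches from about 0.35 to 0.975 m from the base axis. Payload 4.9 kg.
Tool frame: the origin (TCP) lies at the very end of the fingers, on their centre line; the grasp point (between the pads) lies ctrl.hold_point_z behind it (ctrl.hold_point_z is the distance from the TCP to the grasp point, in m); z points along the fingers, y is the line along which they close (so a half turn about z gives the same grasp; the last joint's range is limited). The gripper opens to 85 mm and grips with 20 to 120 N. Pads are 22 mm wide; open, the fingers measure 114 mm over their backs; the gripper's body (76 mm by 85 mm) begins 54 mm behind the grasp point. The pads swing forward as they close: fully open they stand 13 mm farther back than shut.
Start: joints at [1.123, 0.053, 1.613, -0, 1.476, -0.119], TCP at [0.202, 0.592, 0.231] pointing down, gripper open.
Joint ranges: [-3.01, 3.01], [-1.01, 2.22], [0.06, 2.58], [-1.02, 4.17], [0.09, 2.62], [-3.14, 3.14]. Speed limits (rad/s): [2.57, 2.57, 3.14, 3.14, 3.14, 3.14].

## Interface

Orientations are given as a rotation vector (axis times angle).
In Python, from station import ctrl gives the robot as it stands. The module is installed in compiled form; this text tells all that it offers.
- The arm moves only by the tool jog_arm, never from a script. Its argument "deltas" is a list of rows, each a list of 3 entries, a list of its own where there are three numbers: the closure, from -1 (fully open) to 1 (shut), then the shift along the world's x, y, z scaled (see below), then the turn, a rotation vector about the world's x, y, z scaled (see below). A call has 1 to 12 rows; each row is the pose to reach, as a shift and turn from the pose commanded when the call began, turning the shorter way round; what a row does not reach only later rows make up. The controller multiplies each number of a shift by 0.4 m and each number of a turn by 180 degrees. A row lasts 1/12 s, in which the tool goes at most 41.7 mm and 7.16 degrees, less where a joint would pass 70% of its speed; a pose out of reach is approached as far as the arm can. A call with a number of a shift or a turn outside -1 to 1 is refused whole. A call with a gripper value outside its range is refused whole. The fingers move at their own pace and stop on an object; "squeeze" is the grip in N (left out, the last holds). Time passes only in rows, so rows that repeat a pose let the fingers close. It gives the time, the measured TCP pose, the force, the opening and the grip force at its end, in the units of the state.
- ctrl.get_obs(): the state, without advancing time (a new reading comes with each control period).
- ctrl.get_image(name): name is "scene" or "top" or "wrist"; returns the picture (400x640x3 uint8, red, green, blue); there is no depth.
- ctrl.get_calibration(name): a dict with "K" (3x3 intrinsics, pixels), "extrinsics" (4x4, takes a point from world to camera coordinates). Camera axes: x right, y down, z forward; pixel columns grow to the right and rows downward; lengths in m; the calibration is good to about 2 mm. A picture is of the moment at which its call begins: read the wrist's pose just before it. get_calibration takes no time and is no camera call; for the wrist camera it gives the pose at the moment of the call.
- ctrl.finish_job(): hands the job in; it is judged then, once.
The state is a dict: "t": time; "q": joint angles; "dq": joint speeds; "effort": joint torques, N m; "tool_pos": TCP position; "tool_rot": TCP orientation; "contact_force": force on the tool from outside, world axes, zero at the start; "wrist_torque": the same for the moment, N m; "opening": finger opening in m; "grip_force": force on a finger pad.
Only numpy, scipy, OpenCV 4.12 (cv2) and the standard library are available. Lean on these libraries where they do the work, as an engineer would, in place of code of your own. Each camera call takes 0.05 s, during which the arm holds its last target. There are 200 camera calls.

## Task

Get the oxygen probe ready with a dry air check: put the orange cup down inside the steel cup holder so that it stands nested on the holder's floor, and let go of it. Then take the blue-handled probe from its slanted rest, hold it upright with its tip well down inside the orange cup (about half-way down, in the middle, clear of the cup's bottom) for about one and a half seconds, and lay it back in its slanted rest as it lay at first. Do not press the probe against the cup, and leave the bottles, the jar, the yellow cup, the green box and the spanner where they are.

Things in the scene. Friction and masses are not known exactly. Their poses are not given: they have to be found in the camera images.
- cup: The fresh orange plastic cup, open at the top, loose, 60 g, standing upright on the table at the start. 85 mm tall; outside diameter 54 mm at the foot, 60 mm at the rim; wall 3 mm, bottom 4 mm thick. Origin: centre of its underside; z up along its axis. Can be gripped from above across its outside just below the rim.
- cup_rim (a point): Centre of the orange cup's mouth, 85 mm above its underside.
- holder: Steel cup holder fixed to the table: an open tapered cup 45 mm high (outside diameter 68 to 75 mm; inside 61 mm at the floor, 68 mm at the rim) on a dark round base 110 mm wide, 10 mm high. Its rim is 55 mm above the table. Origin: centre of its underside on the table; z up. The orange cup enters with 3 to 6 mm of play all round and then stands 45 mm proud of the holder's rim.
- holder_floor (a point): Centre of the holder's inner floor, 15 mm above the table: the nested cup's origin belongs here.
- probe: Oxygen probe, loose, 150 g, 186 mm long. Origin: the very tip; z runs from the tip to the handle end. Steel shaft, diameter 16 mm, black tip, z 0 to 110 mm; round blue handle, 26 mm, z 110 to 176 mm (its lower face is a shoulder); 16 mm steel plug to z 186 mm. Centre of mass at z 85 mm. Round: its turn about its axis is free. At the start it lies in the rest, leaning 35 degrees from vertical.
- probe_grip (a point): The middle of the probe's handle, on its axis, 150 mm from the tip; a good place to grip, with the fingers pointing along the probe towards the tip and closing horizontally.
- rest: Slanted probe rest, fixed: dark base 130 x 90 x 12 mm, a post and an aluminium V trough 85 mm long, open on its upper side. Origin: centre of its underside; z up. The trough leans 35 degrees from vertical, upper end towards the rest's -x. The probe's shaft lies in it (25 to 110 mm from the tip), the handle's shoulder on its upper end; the handle is free. Lift the probe off square to its axis.
- rest_seat (a point): Where the probe's tip is when it lies fully in the rest: (45, 0, 30) mm in the rest's frame. Axes as the rest's: from tip to handle the seated probe's axis runs along (-0.574, 0, 0.819), and the trough's open side faces (0.819, 0, 0.574).
- used_cup: Bystander: a yellow cup of the same size as the orange one, loose, upright. Origin: centre of its underside.
- bottle_a: Bystander: clear bottle with a blue cap, 80 mm diameter, 170 mm tall, loose. Origin: centre of its underside.
- bottle_b: Bystander: brown bottle with a blue cap, 80 mm diameter, 170 mm tall, loose. Origin: centre of its underside.
- jar: Bystander: white jar, 64 mm diameter, 70 mm tall, loose. Origin: centre of its underside.
- tip_box: Bystander: closed green box, 120 x 85 x 55 mm, loose. Origin: centre of its underside.
- spanner: Bystander: steel spanner lying flat, 180 mm long along its x, 8 mm thick, loose. Origin: centre of its underside.
- rest_axis (a point): The same point as rest_seat, but its z axis lies along the trough from the tip towards the handle end: the axis of the seated probe; its x axis points straight off the trough's open side.
Things that resemble listed ones, but are neither listed nor needed, are in the scene too. Several things have the shape of the cup; the one meant has the colours described above. There is more than one size of the probe; the job needs the middle-sized.

How it is judged:
By the outcome, as a careful person would: the job done as asked, in the order asked, and still so for the second after the job is handed in, with the robot touching nothing.
It also fails if it takes over 67 s, if anything falls off the work surface, if the arm or the gripper's body presses on something with over 40 N, if the wrist force passes 120 N, or if a joint passes its speed limit or range.

## Working session

There is one attempt and no reset: what is moved stays moved. The work goes in short steps, Python scripts to look and compute and a tool call to move; the robot and the scene stay as the last step left them, time stands still between calls to the robot, and variables do not carry over. Pictures are saved under pics/ and viewed, at most 10 in all, crops included, and the job is handed in when it is done.

Besides the shell and the picture viewer there is one more tool, called after "Request:" as name(argument=value, ...) on one line, values as JSON. jog_arm: Moves the arm, as the interface text tells. Its arguments: {"type":"object","properties":{"deltas":{"type":"array","items":{"type":"array"}},"squeeze":{"type":"number"}},"required":["deltas"]}

```bash
mkdir -p pics; python3 - <<'E'
from station import ctrl
import cv2
o=ctrl.get_obs(); print({k:(v if not hasattr(v,'round') else v) for k,v in o.items()}); print(ctrl.hold_point_z)
for n in("scene","top"):
    im=ctrl.get_image(n); cv2.imwrite(f"pics/{n}0.png",im[:,:,::-1]); c=ctrl.get_calibration(n); print(n,c["K"],c["extrinsics"])
E
```

```text
{'t': 0.0, 'q': array([ 1.12300404e+00,  5.33863306e-02,  1.61428978e+00,  8.54304585e-07,
        1.47602742e+00, -1.19019235e-01]), 'dq': array([-1.41895830e-05,  2.97161359e-04, -1.56110554e-03,  7.69739538e-04,
       -6.30003389e-04, -8.99932355e-04]), 'effort': array([ 9.26625289e-04, -3.93686736e+01, -3.70174813e+01, -1.64281810e-04,
        7.15271453e-03,  1.57699799e-05]), 'tool_pos': array([0.20153773, 0.59094977, 0.23004728]), 'tool_rot': array([-0.51401585, -3.09865592,  0.00318253]), 'contact_force': array([-0.21292447,  0.02092252, -0.14528971]), 'wrist_torque': array([-0.03027319,  0.03504069,  0.03287249]), 'grip_force': 0.0, 'opening': 0.0850241767999728}
0.0187
scene [[392.59266901   0.         315.35388455]
 [  0.         392.59266901 191.56497298]
 [  0.           0.           1.        ]] [[-0.19410065  0.98094863  0.00804466  0.10683613]
 [ 0.62515576  0.13001116 -0.76959559 -0.25607651]
 [-0.75597964 -0.14434984 -0.63848094  1.63143413]
 [ 0.          0.          0.          1.        ]]
top [[515.79768952   0.         315.94638105]
 [  0.         515.79768952 198.55364672]
 [  0.           0.           1.        ]] [[ 0.00861332 -0.99993671 -0.00723784  0.02196334]
 [-0.99831312 -0.00818327 -0.05748003  0.5526073 ]
 [ 0.05741717  0.00772072 -0.99832042  1.82473349]
 [ 0.          0.          0.          1.        ]]
```

View pics/scene0.png

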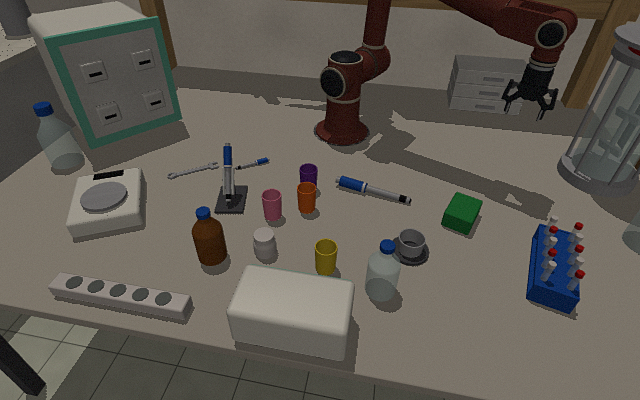

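View pics/top0.png

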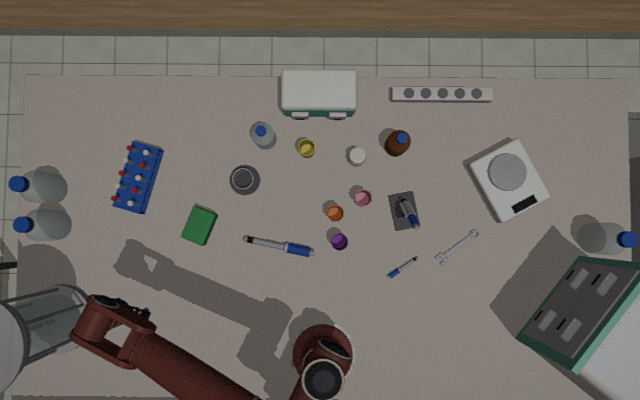

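The scene view shows the orange cup at (307,198), with purple at (308,176), pink at (272,205) and yellow at (326,257) as look-alikes. The holder is at (410,245). The probe in the slanted rest is at (228,180); a bigger one lies at (372,190) and a smaller one at (252,164).

In the top view the orange cup is at (335,213), the holder at (243,179) and the rest with its probe at (405,212). By the description I choose the orange cup and the middle-sized probe, the one in the rest.

```bash
cat > h.py <<'E'
import numpy as np, cv2
from scipy.spatial.transform import Rotation as R
def ray(c,uv):
    E=c["extrinsics"]; d=np.linalg.inv(c["K"])@np.array([uv[0],uv[1],1.]); Rt=E[:3,:3].T
    d=Rt@d; return -Rt@E[:3,3], d/np.linalg.norm(d)
def plane(c,uv,z):
    o,d=ray(c,uv); return o+d*(z-o[2])/d[2]
def tri(rs):
    A=sum(np.eye(3)-np.outer(d,d) for o,d in rs); b=sum((np.eye(3)-np.outer(d,d))@o for o,d in rs); return np.linalg.solve(A,b)
def proj(c,p):
    q=c["K"]@(c["extrinsics"]@np.append(p,1))[:3]; return q[:2]/q[2]
E
python3 - <<'E'
from station import ctrl
from h import *
np.set_printoptions(precision=4,suppress=True)
C={n:ctrl.get_calibration(n) for n in("scene","top")}
t=C["top"]
for n,uv,z in(("orange",(335,213),.085),("pink",(363,198),.085),("purple",(339,241),.085),("yellow",(307,148),.085),("holder",(243,179),.05),("restbase",(405,211),.012),("handleend",(416,224),.17),("clearbottle",(261,131),.17),("jar",(357,156),.07)): print(n,plane(t,uv,z))
for n,a,b in(("handle end",(228,146),(417,226)),("shaft",(228,183),(408,208))): print(n,tri([ray(C["scene"],a),ray(t,b)]))
im=cv2.imread("pics/top0.png")[120:260,225:435]; a=cv2.resize(im,None,fx=3.8,fy=3.8,interpolation=cv2.INTER_CUBIC)
cv2.imwrite("pics/crop1.png",a)
E
```

```text
orange [ 0.4994 -0.0397  0.085 ]
pink [ 0.5517 -0.1354  0.085 ]
purple [ 0.4038 -0.054   0.085 ]
yellow [0.7231 0.0585 0.085 ]
holder [0.6172 0.2833 0.05  ]
restbase [ 0.5108 -0.2914  0.012 ]
handleend [ 0.4632 -0.301   0.17  ]
clearbottle [0.7651 0.2085 0.17  ]
jar [ 0.6987 -0.1153  0.07  ]
handle end [ 0.4556 -0.3007  0.1711]
shaft [ 0.5183 -0.2892  0.0745]
```

View pics/crop1.png

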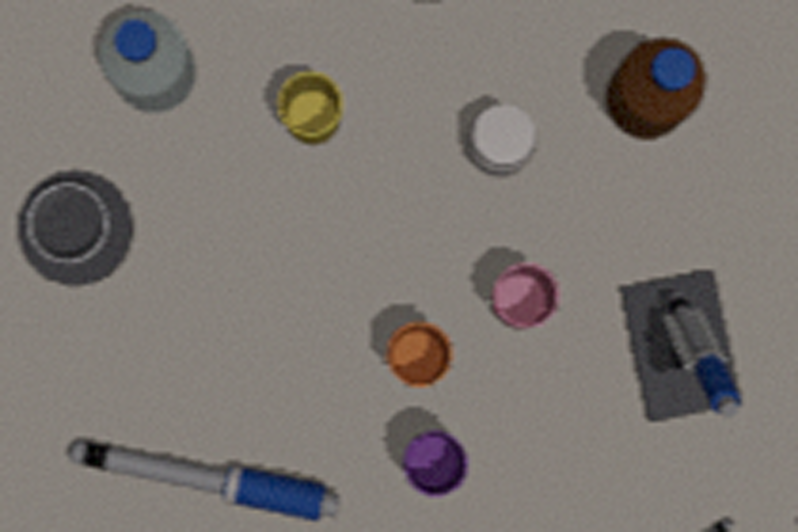

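The crop confirms the orange cup (420,354) and the holder (68,222). The probe in the rest (705,345) is middle-sized. Next I check the wrist camera's offset.

```bash
python3 - <<'E'
from station import ctrl
from h import *
np.set_printoptions(precision=4,suppress=True)
c=ctrl.get_calibration("wrist"); o=ctrl.get_obs(); T=R.from_rotvec(o["tool_rot"]).as_matrix(); print(T)
E=c["extrinsics"]; p=-E[:3,:3].T@E[:3,3]; print(c["K"],T.T@(p-o["tool_pos"]), T.T@E[:3,:3].T)
print((R.from_matrix(np.array([[.454,.891,0],[.891,-.454,0],[0,0,-1]])) ).as_rotvec())
E
```

```text
[[-0.9464  0.3229 -0.0008]
 [ 0.3229  0.9464 -0.0017]
 [ 0.0002 -0.0019 -1.    ]]
[[295.0573   0.     320.3129]
 [  0.     295.0573 198.8647]
 [  0.       0.       1.    ]] [ 0.0657 -0.0008 -0.142 ] [[ 0.0016 -0.9659 -0.2589]
 [ 1.      0.0014  0.0009]
 [-0.0005 -0.2589  0.9659]]
[2.6787 1.6415 0.    ]
```

Request:
jog_arm(deltas=[[-1,[1,-0.75,0.05],[0,0,0]],[-1,[1,-0.75,0.05],[0,0,0]],[-1,[1,-0.75,0.05],[0,0,0]],[-1,[1,-0.75,0.05],[0,0,0]],[-1,[1,-0.75,0.05],[0,0,0]],[-1,[1,-0.75,0.05],[0,0,0]],[-1,[1,-0.75,0.05],[0,0,0]],[-1,[1,-0.75,0.05],[0,0,0]],[-1,[1,-0.75,0.05],[0,0,0]],[-1,[1,-0.75,0.05],[0,0,0]],[-1,[1,-0.75,0.05],[0,0,0]],[-1,[1,-0.75,0.05],[0,0,0]]])

```text
t: 1.1
tool_pos: [0.6026, 0.2901, 0.2507]
tool_rot: [-0.514, -3.098, 0.001]
contact_force: [1.2, 0.7, 0.6]
opening: 0.0852
grip_force: 0.0
```

Request:
jog_arm(deltas=[[-1,[0,-0.02,0],[0,0,0]],[-1,[0,-0.02,0],[0,0,0]],[-1,[0,-0.02,0],[0,0,0]],[-1,[0,-0.02,0],[0,0,0]]])

```text
t: 1.43
tool_pos: [0.6004, 0.2847, 0.2509]
tool_rot: [-0.512, -3.099, -0.0]
contact_force: [0.4, 0.2, -0.0]
opening: 0.0855
grip_force: 0.0
```

```bash
cat >> h.py <<'E'
def snap(ctrl,n,view="wrist"):
    import pickle
    c=ctrl.get_calibration(view); im=ctrl.get_image(view)[:,:,::-1].copy(); cv2.imwrite(f"pics/{n}.png",im); pickle.dump(c,open(f"pics/{n}.pkl","wb")); return c,im
E
python3 - <<'E'
from station import ctrl
from h import *
o=ctrl.get_obs(); print(o["t"],o["tool_pos"],abs(o["dq"]).max())
snap(ctrl,"w_holder")
E
```

```text
1.4333 [0.60039984 0.28469703 0.25091243] 0.01593247470262826
```

View pics/w_holder.png

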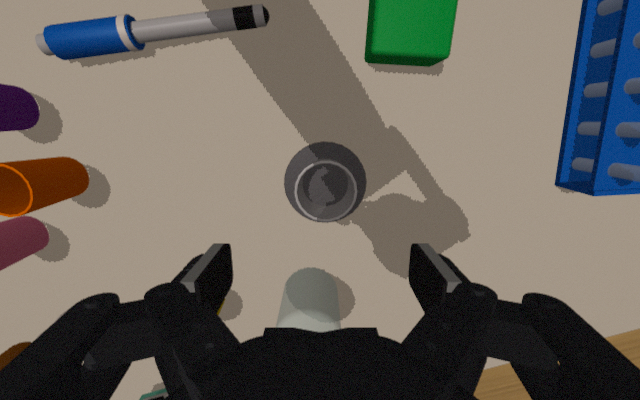

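The wrist view shows the holder's rim ring at about (326,190) and its base at about (325,180). I'll fit both.

```bash
python3 - <<'E'
from h import *
import pickle
np.set_printoptions(precision=4,suppress=True)
c=pickle.load(open("pics/w_holder.pkl","rb")); im=cv2.imread("pics/w_holder.png"); g=cv2.cvtColor(im,cv2.COLOR_BGR2GRAY)
# ring: along radial lines from (326,190), brightest sample between r 24..38
pts=[]
for a in np.linspace(0,2*np.pi,90,endpoint=False):
    r=np.arange(25,38,.5); u=326+r*np.cos(a); v=190+r*np.sin(a)
    s=cv2.remap(cv2.GaussianBlur(g,(3,3),0),u.astype(np.float32)[None],v.astype(np.float32)[None],1)[0].astype(float)
    i=s.argmax(); 
    if s[i]>110: pts.append((u[i],v[i]))
W=np.array([plane(c,p,.055) for p in pts])[:,:2]
for _ in range(4):
    A=np.c_[2*W,np.ones(len(W))]; x=np.linalg.lstsq(A,(W**2).sum(1),rcond=None)[0]; rr=np.sqrt(x[2]+x[:2]@x[:2]); e=abs(np.hypot(*(W-x[:2]).T)-rr); W=W[e<max(.0015,np.median(e)*2.5)]
print(len(pts),len(W),x[:2],rr,np.median(e))
E
```

```text
46 27 [0.6215 0.2876] 0.04059631161107387 0.00037714564481409335
```

Request:
jog_arm(deltas=[[-1,[-0.25,-0.8,0],[0,0,0]],[-1,[-0.25,-0.8,0],[0,0,0]],[-1,[-0.25,-0.8,0],[0,0,0]],[-1,[-0.25,-0.8,0],[0,0,0]],[-1,[-0.25,-0.8,0],[0,0,0]],[-1,[-0.25,-0.8,0],[0,0,0]],[-1,[-0.25,-0.8,0],[0,0,0]],[-1,[-0.25,-0.8,0],[0,0,0]],[-1,[-0.25,-0.8,0],[0,0,0]],[-1,[-0.25,-0.8,0],[0,0,0]],[-1,[-0.25,-0.8,0],[0,0,0]],[-1,[-0.25,-0.8,0],[0,0,0]]])

```text
t: 2.48
tool_pos: [0.5016, -0.0347, 0.2514]
tool_rot: [0.51, 3.1, 0.001]
contact_force: [0.1, 1.1, 0.8]
opening: 0.0855
grip_force: 0.0
```

```bash
cat >> h.py <<'E'
def circ(W):
    W=np.asarray(W)
    for _ in range(5):
        x=np.linalg.lstsq(np.c_[2*W,np.ones(len(W))],(W**2).sum(1),rcond=None)[0]; r=np.sqrt(x[2]+x[:2]@x[:2]); e=abs(np.hypot(*(W-x[:2]).T)-r); W=W[e<max(.001,np.median(e)*2.5)]
    return x[:2],r,np.median(e),len(W)
E
python3 - <<'E'
from station import ctrl
from h import *
np.set_printoptions(precision=4,suppress=True)
o=ctrl.get_obs(); print(o["t"],o["tool_pos"],abs(o["dq"]).max())
c,im=snap(ctrl,"w_cup")
h=cv2.cvtColor(im,cv2.COLOR_BGR2HSV); m=cv2.inRange(h,(5,150,60),(16,255,255))
m=cv2.morphologyEx(m,cv2.MORPH_CLOSE,np.ones((5,5)))
n,l,s,ce=cv2.connectedComponentsWithStats(m); print(s[1:][s[1:,4]>100]); 
i=1+s[1:,4].argmax(); cn=max(cv2.findContours((l==i).astype(np.uint8),0,1)[0],key=len)[:,0]
W=np.array([plane(c,p,.085)[:2] for p in cn]); print(circ(W)); print(R.from_rotvec(o["tool_rot"]).as_matrix())
E
```

```text
2.4833 [ 0.5016 -0.0347  0.2514] 0.008505689838808079
[[ 287  150   56   59 2484]]
(array([ 0.4974, -0.04  ]), np.float64(0.02912374390156146), np.float64(0.00025548291216421527), 118)
[[-0.9472  0.3206  0.0003]
 [ 0.3206  0.9472  0.0004]
 [-0.0002  0.0004 -1.    ]]
```

View pics/w_cup.png

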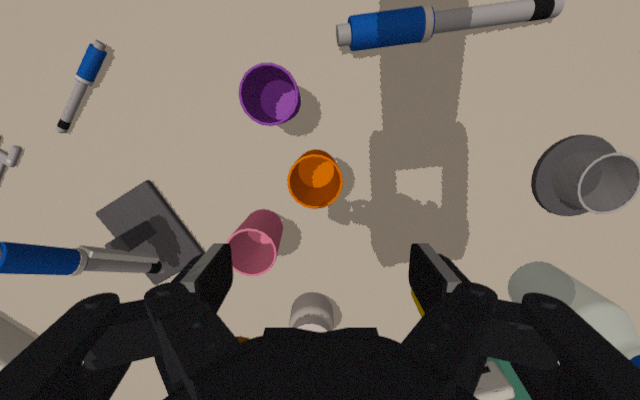

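The orange cup is at (315,180), with its rim centre at about (0.497,-0.040). The holder fit was poor, since its radius came out at 40.6 mm. I'll refit the holder from the stored pictures and descend on the cup.

Request:
jog_arm(deltas=[[-1,[-0.011,-0.01,-0.08],[0,0,0]],[-1,[-0.011,-0.01,-0.16],[0,0,0]],[-1,[-0.011,-0.01,-0.24],[0,0,0]],[-1,[-0.011,-0.01,-0.32],[0,0,0]],[-1,[-0.011,-0.01,-0.4],[0,0,0]],[-1,[-0.011,-0.01,-0.45],[0,0,0]],[-1,[-0.011,-0.01,-0.4975],[0,0,0]],[-1,[-0.011,-0.01,-0.4975],[0,0,0]],[-1,[-0.011,-0.01,-0.4975],[0,0,0]]])

```text
t: 3.28
tool_pos: [0.4964, -0.0389, 0.0513]
tool_rot: [-0.51, -3.097, -0.0]
contact_force: [-0.1, 0.4, 0.4]
opening: 0.0857
grip_force: 0.0
```

```bash
python3 - <<'E'
from h import *
import pickle
np.set_printoptions(precision=4,suppress=True)
# dark base silhouette touching table plane (w_holder): outer contour of base, and sharp ring
c=pickle.load(open("pics/w_holder.pkl","rb")); im=cv2.imread("pics/w_holder.png"); g=cv2.GaussianBlur(cv2.cvtColor(im,cv2.COLOR_BGR2GRAY),(3,3),0).astype(np.float32)
def prof(cx,cy,a,r): return cv2.remap(g,(cx+r*np.cos(a)).astype(np.float32)[None],(cy+r*np.sin(a)).astype(np.float32)[None],1)[0]
P=[];Q=[]
for a in np.radians(np.arange(150,340,3)):   # base edge, upper side, away from shadow
    r=np.arange(30,50,.25); s=prof(325,182,a,r); i=np.gradient(s).argmax(); P.append(plane(c,(325+r[i]*np.cos(a),182+r[i]*np.sin(a)),.008)[:2])
print("base",circ(P))
for a in np.radians(np.arange(0,360,4)):
    r=np.arange(26,35,.25); s=prof(326,190,a,r); i=s.argmax()
    if s[i]>s.mean()+12: Q.append((326+r[i]*np.cos(a),190+r[i]*np.sin(a)))
print(len(Q)); print("rim",circ([plane(c,q,.055)[:2] for q in Q])); print(cv2.fitEllipse(np.array(Q,np.float32)))
# w_cup image, rim ellipse
crop=im[120:240,265:385]; cv2.imwrite("pics/c2.png",cv2.resize(crop,None,fx=4,fy=4,interpolation=cv2.INTER_CUBIC))
E
```

```text
base (array([0.6167, 0.2847]), np.float64(0.05453437833201506), np.float64(0.0001905168302885167), 64)
90
rim (array([0.6196, 0.2841]), np.float64(0.036982426568270284), np.float64(0.00158597520333182), 90)
((325.5400695800781, 192.7838897705078), (59.46509552001953, 64.2909927368164), 168.76589965820312)
```

View pics/c2.png

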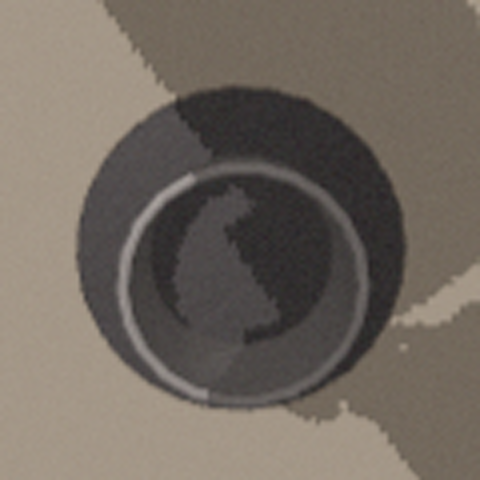

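The holder crop shows the rim ring centred at crop (243,283), which is full-image (325.75,190.75). I'll grip the cup now.

Request:
jog_arm(deltas=[[1,[0,0,0],[0,0,0]],[1,[0,0,0],[0,0,0]],[1,[0,0,0],[0,0,0]],[1,[0,0,0],[0,0,0]],[1,[0,0,0],[0,0,0]],[1,[0,0,0],[0,0,0]],[1,[0,0,0],[0,0,0]],[1,[0,0,0],[0,0,0]]], squeeze=25)

```text
t: 3.95
tool_pos: [0.4991, -0.0404, 0.0547]
tool_rot: [0.514, 3.095, 0.001]
contact_force: [0.0, 1.3, 6.4]
opening: 0.0599
grip_force: 27.4
```

```bash
python3 - <<'E'
from station import ctrl
from h import *
import pickle
c=pickle.load(open("pics/w_holder.pkl","rb")); print(plane(c,(325.75,190.75),.055))
o=ctrl.get_obs(); print(o["t"],o["tool_pos"],o["opening"],o["grip_force"])
E
```

```text
[0.61632547 0.28544524 0.055     ]
3.95 [ 0.49910794 -0.04041697  0.05470593] 0.05992589442376905 27.434225473261904
```

Request:
jog_arm(deltas=[[1,[0,0,0.08],[0,0,0]],[1,[0,0,0.17],[0,0,0]],[1,[0,0,0.25],[0,0,0]],[1,[0.2975,0.8125,0.25],[0,0,0]],[1,[0.2975,0.8125,0.25],[0,0,0]],[1,[0.2975,0.8125,0.25],[0,0,0]],[1,[0.2975,0.8125,0.25],[0,0,0]],[1,[0.2975,0.8125,0.25],[0,0,0]],[1,[0.2975,0.8125,0.25],[0,0,0]],[1,[0.2975,0.8125,0.25],[0,0,0]],[1,[0.2975,0.8125,0.25],[0,0,0]],[1,[0.2975,0.8125,0.25],[0,0,0]]])

```text
t: 4.95
tool_pos: [0.6168, 0.2895, 0.1523]
tool_rot: [0.509, 3.1, 0.003]
contact_force: [0.0, -1.4, -0.5]
opening: 0.0596
grip_force: 27.6
```

Request:
jog_arm(deltas=[[1,[0,0,0],[0,0,0]],[1,[0,0,0],[0,0,0]],[1,[0,0,0],[0,0,0]],[1,[0,0,0],[0,0,0]]])

```text
t: 5.28
tool_pos: [0.6158, 0.2831, 0.1523]
tool_rot: [-0.517, -3.099, 0.001]
contact_force: [0.9, -0.3, -0.7]
opening: 0.0593
grip_force: 27.6
```

```bash
python3 - <<'E'
from station import ctrl
from h import *
np.set_printoptions(precision=4,suppress=True)
for k in range(3):
    o=ctrl.get_obs(); print(o["t"],o["tool_pos"],o["opening"],o["contact_force"])
    c,im=snap(ctrl,"w_in" if k==0 else "x%d"%k)
# both views: cup rim and bottom
h=cv2.cvtColor(cv2.imread("pics/w_in.png"),cv2.COLOR_BGR2HSV); m=cv2.inRange(h,(5,150,60),(16,255,255)); n,l,s,ce=cv2.connectedComponentsWithStats(m);print(s[1:][s[1:,4]>50])
a=[]
for n in("scene","top"):
    c,im=snap(ctrl,n+"1"); h=cv2.cvtColor(im,cv2.COLOR_BGR2HSV); m=cv2.inRange(h,(5,150,60),(16,255,255)); k,l,s,ce=cv2.connectedComponentsWithStats(m);print(n,s[1:][s[1:,4]>50],ce[1:][s[1:,4]>50])
    u,v=[(405,235),(243,175)][n=="top"]; a.append(cv2.resize(im[v-50:v+50,u-50:u+50],(400,400),interpolation=cv2.INTER_CUBIC))
cv2.imwrite("pics/v1.png",np.hstack(a))
E
```

```text
5.2833 [0.6158 0.2831 0.1523] 0.05933497251307201 [ 0.894  -0.3386 -0.7004]
5.3333 [0.6159 0.2832 0.1524] 0.059369021607884424 [-0.5818 -0.2313 -1.0813]
5.3833 [0.616  0.2833 0.1524] 0.059480781262561976 [1.0029 0.5173 0.0826]
[[  251   178   140   155 15867]]
scene [[  251   178   140   155 15865]] [[320.198  261.5483]]
top [[  251   178   140   155 15869]] [[320.1967 261.5394]]
```

View pics/v1.png

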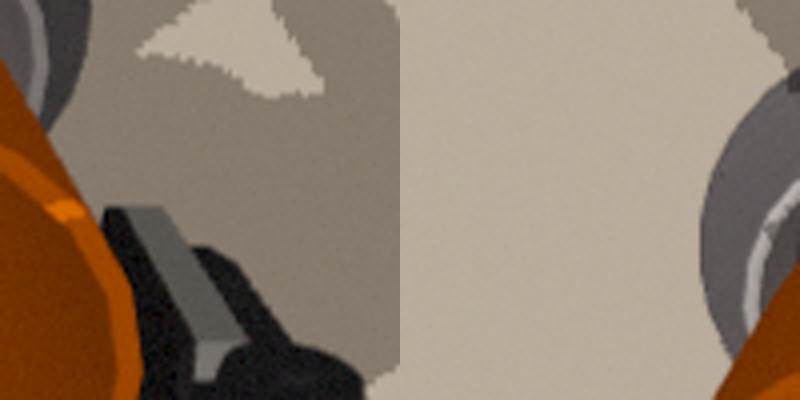

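Those crops were wrist views by mistake, because I left out the view argument. They only show the cup held in front of the holder, with the rim at the lower left of the crop. The tool measures (0.616,0.283), so I'll add 1.5 mm in y and lower.

Request:
jog_arm(deltas=[[1,[0.001,0.004,0],[0,0,0]],[1,[0.001,0.004,-0.05],[0,0,0]],[1,[0.001,0.004,-0.09],[0,0,0]],[1,[0.001,0.004,-0.12],[0,0,0]],[1,[0.001,0.004,-0.15],[0,0,0]],[1,[0.001,0.004,-0.17],[0,0,0]],[1,[0.001,0.004,-0.185],[0,0,0]],[1,[0.001,0.004,-0.195],[0,0,0]],[1,[0.001,0.004,-0.2],[0,0,0]],[1,[0.001,0.004,-0.2],[0,0,0]]])

```text
t: 6.37
tool_pos: [0.6166, 0.2864, 0.0723]
tool_rot: [0.514, 3.099, 0.0]
contact_force: [0.4, 0.4, -0.1]
opening: 0.0595
grip_force: 27.6
```

Request:
jog_arm(deltas=[[1,[0,0,-0.005],[0,0,0]],[1,[0,0,-0.01],[0,0,0]],[1,[0,0,-0.01],[0,0,0]]])

```text
t: 6.62
tool_pos: [0.6166, 0.2864, 0.0684]
tool_rot: [0.514, 3.099, 0.0]
contact_force: [0.1, 0.5, -0.4]
opening: 0.0595
grip_force: 27.6
```

Request:
jog_arm(deltas=[[1,[0,0,-0.003],[0,0,0]],[1,[0,0,-0.005],[0,0,0]],[1,[0,0,-0.005],[0,0,0]]])

```text
t: 6.87
tool_pos: [0.6164, 0.2863, 0.0662]
tool_rot: [-0.514, -3.099, 0.0]
contact_force: [-0.7, 1.0, -1.1]
opening: 0.0596
grip_force: 27.6
```

Request:
jog_arm(deltas=[[1,[0,0,-0.003],[0,0,0]],[1,[0,0,-0.005],[0,0,0]],[1,[0,0,-0.005],[0,0,0]]])

```text
t: 7.12
tool_pos: [0.6167, 0.2864, 0.0648]
tool_rot: [0.514, 3.099, 0.0]
contact_force: [-0.9, -1.4, 2.4]
opening: 0.0596
grip_force: 27.8
```

Request:
jog_arm(deltas=[[0,[0,0,0],[0,0,0]],[-1,[0,0,0],[0,0,0]],[-1,[0,0,0],[0,0,0]],[-1,[0,0,0],[0,0,0]],[-1,[0,0,0],[0,0,0]],[-1,[0,0,0],[0,0,0]],[-1,[0,0,0.1],[0,0,0]],[-1,[0,0,0.2],[0,0,0]],[-1,[0,0,0.3],[0,0,0]],[-1,[0,0,0.4],[0,0,0]],[-1,[0,0,0.47],[0,0,0]],[-1,[0,0,0.47],[0,0,0]]])

```text
t: 8.12
tool_pos: [0.6199, 0.2875, 0.2625]
tool_rot: [0.512, 3.086, 0.011]
contact_force: [0.5, -0.1, 0.8]
opening: 0.0853
grip_force: 0.0
```

Request:
jog_arm(deltas=[[-1,[0,0,0],[0,0,0]],[-1,[0,0,0],[0,0,0]]])

```text
t: 8.28
tool_pos: [0.6161, 0.2862, 0.2512]
tool_rot: [-0.514, -3.098, 0.001]
contact_force: [0.4, 0.1, -1.0]
opening: 0.0858
grip_force: 0.0
```

```bash
python3 - <<'E'
from station import ctrl
from h import *
np.set_printoptions(precision=4,suppress=True)
o=ctrl.get_obs(); print(o["t"],o["tool_pos"],o["opening"],o["contact_force"])
a=[]
for n,v in(("w2","wrist"),("scene2","scene")):
    c,im=snap(ctrl,n,v); h=cv2.cvtColor(im,cv2.COLOR_BGR2HSV); m=cv2.inRange(h,(5,150,60),(16,255,255)); k,l,s,ce=cv2.connectedComponentsWithStats(m); i=1+s[1:,4].argmax(); print(s[i])
    cn=max(cv2.findContours((l==i).astype(np.uint8),0,1)[0],key=len)[:,0]
    if v=="wrist":
        for z in (.1,.105,.11): print(z,circ([plane(c,p,z)[:2] for p in cn]))
        (u,w)=ce[i].astype(int); a.append(cv2.resize(im[w-60:w+60,u-60:u+60],(400,400),interpolation=cv2.INTER_CUBIC))
    else: a.append(cv2.resize(im[195:275,370:450],(400,400),interpolation=cv2.INTER_CUBIC))
cv2.imwrite("pics/v2.png",np.hstack(a))
E
```

```text
8.2833 [0.6161 0.2862 0.2512] 0.08580554659456022 [ 0.3884  0.1344 -0.9954]
[ 293  152   57   61 2676]
0.1 (array([0.6138, 0.2868]), np.float64(0.029000591388895977), np.float64(0.00039128679162967264), 122)
0.105 (array([0.6128, 0.2872]), np.float64(0.028506203910772944), np.float64(0.00038461633144517594), 122)
0.11 (array([0.6118, 0.2875]), np.float64(0.028011816432649064), np.float64(0.00037794587125990556), 123)
[402 220  24  27 528]
```

View pics/v2.png

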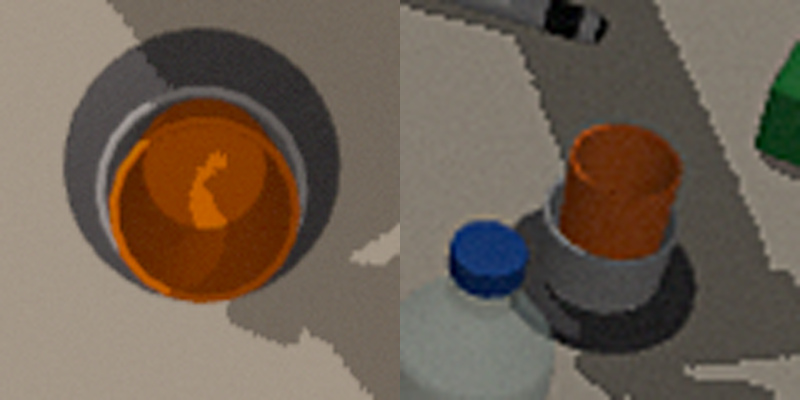

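The cup stands nested and upright in the holder: rim at crop (204,210) in the wrist view, (625,160) in the scene view. Next I measure the probe from two wrist positions.

Request:
jog_arm(deltas=[[-1,[-0.25,-0.95,0.08],[0,0,0]],[-1,[-0.25,-0.95,0.08],[0,0,0]],[-1,[-0.25,-0.95,0.08],[0,0,0]],[-1,[-0.25,-0.95,0.08],[0,0,0]],[-1,[-0.25,-0.95,0.08],[0,0,0]],[-1,[-0.25,-0.95,0.08],[0,0,0]],[-1,[-0.25,-0.95,0.08],[0,0,0]],[-1,[-0.25,-0.95,0.08],[0,0,0]],[-1,[-0.25,-0.95,0.08],[0,0,0]],[-1,[-0.25,-0.95,0.08],[0,0,0]]])

```text
t: 9.22
tool_pos: [0.5146, -0.0971, 0.2826]
tool_rot: [-0.519, -3.095, 0.002]
contact_force: [-0.7, 0.4, 0.0]
opening: 0.0854
grip_force: 0.0
```

Request:
jog_arm(deltas=[[-1,[-0.115,-0.315,0.04],[0,0,0]],[-1,[-0.115,-0.315,0.04],[0,0,0]],[-1,[-0.115,-0.315,0.04],[0,0,0]],[-1,[-0.115,-0.315,0.04],[0,0,0]],[-1,[-0.115,-0.315,0.04],[0,0,0]],[-1,[-0.115,-0.315,0.04],[0,0,0]],[-1,[-0.115,-0.315,0.04],[0,0,0]],[-1,[-0.115,-0.315,0.04],[0,0,0]],[-1,[-0.115,-0.315,0.04],[0,0,0]]])

```text
t: 9.97
tool_pos: [0.4709, -0.2183, 0.2998]
tool_rot: [-0.511, -3.099, -0.001]
contact_force: [0.7, -1.0, 0.5]
opening: 0.0854
grip_force: 0.0
```

```bash
python3 - <<'E'
from station import ctrl
from h import *
o=ctrl.get_obs(); print(o["t"],o["tool_pos"],abs(o["dq"]).max()); snap(ctrl,"pa")
E
```

```text
9.9667 [ 0.47087998 -0.21830357  0.29978593] 0.006133777787518074
```

Request:
jog_arm(deltas=[[-1,[0,-0.35,0],[0,0,0]],[-1,[0,-0.35,0],[0,0,0]],[-1,[0,-0.35,0],[0,0,0]],[-1,[0,-0.35,0],[0,0,0]],[-1,[0,-0.35,0],[0,0,0]],[-1,[0,-0.35,0],[0,0,0]],[-1,[0,-0.35,0],[0,0,0]],[-1,[0,-0.35,0],[0,0,0]]])

```text
t: 10.68
tool_pos: [0.4709, -0.3581, 0.3005]
tool_rot: [0.511, 3.099, 0.0]
contact_force: [-0.2, -0.0, -0.7]
opening: 0.0854
grip_force: 0.0
```

```bash
python3 - <<'E'
from station import ctrl
from h import *
o=ctrl.get_obs(); print(o["t"],o["tool_pos"],abs(o["dq"]).max()); snap(ctrl,"pb")
a=[cv2.resize(cv2.imread(f"pics/{n}.png"),(400,250),interpolation=cv2.INTER_AREA) for n in("pa","pb")]
cv2.imwrite("pics/v3.png",np.vstack([cv2.resize(cv2.imread("pics/pa.png")[:300],None,fx=.95,fy=.95),cv2.resize(cv2.imread("pics/pb.png")[:300],None,fx=.95,fy=.95)]))
E
```

```text
10.6833 [ 0.47090619 -0.35808506  0.30051382] 0.003964022735359493
```

View pics/v3.png

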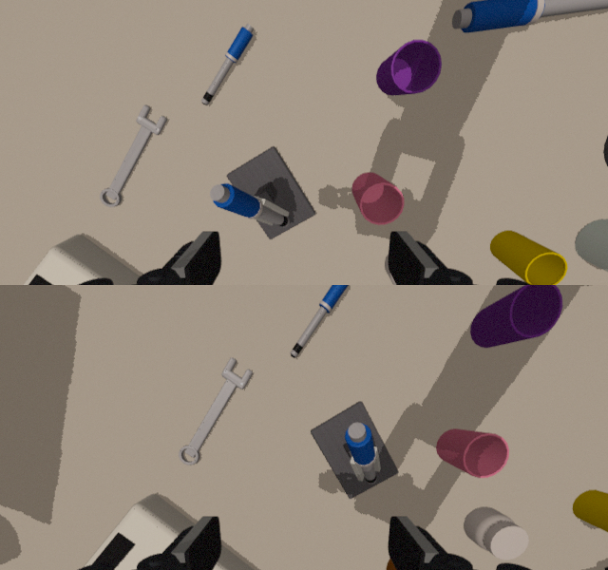

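The upper view shows the probe in its rest at (250,205) with the plug end at (221,193). The lower view shows the plug end at (357,433) on the unobscured base, whose corners are at (362,402), (311,431), (397,470) and (352,497).

```bash
python3 - <<'E'
from h import *
import pickle
np.set_printoptions(precision=4,suppress=True)
D={}
for n,seed in(("pa",(250,213)),("pb",(380,165))):
    c=pickle.load(open(f"pics/{n}.pkl","rb")); im=cv2.imread(f"pics/{n}.png"); h=cv2.cvtColor(im,cv2.COLOR_BGR2HSV)
    m=cv2.inRange(h,(100,140,40),(125,255,255)); k,l,s,ce=cv2.connectedComponentsWithStats(m)
    i=min((i for i in range(1,k) if s[i,4]>80),key=lambda i:np.hypot(*(ce[i]-seed)))
    cn=max(cv2.findContours((l==i).astype(np.uint8),0,1)[0],key=len); print(n,s[i],ce[i],cv2.minAreaRect(cn))
    g=cv2.cvtColor(im,cv2.COLOR_BGR2GRAY)
    # plug end face: bright low-saturation blob near the blue's upper end
    e={"pa":(232,203),"pb":(376,156)}[n]
    w=cv2.inRange(h,(0,0,90),(180,75,255)); q=np.zeros_like(w); cv2.circle(q,e,13,255,-1); print("gray vals",g[e[1],e[0]],h[e[1],e[0]])
    D[n]=(c,e)
c,im=D["pb"][0],cv2.imread("pics/pb.png"); h=cv2.cvtColor(im,cv2.COLOR_BGR2HSV); g=cv2.cvtColor(im,cv2.COLOR_BGR2GRAY)
for p in((345,155),(400,190),(360,205),(345,222)): print(p,g[p[1],p[0]],h[p[1],p[0]])
E
```

```text
pa [225 194  48  35 834] [252.2698 213.0048] ((249.80001831054688, 212.89999389648438), (45.16857147216797, 25.93838882446289), 26.56505012512207)
gray vals 142 [ 10  16 147]
pb [363 147  31  42 678] [380.6726 171.3732] ((380.2500305175781, 168.75001525878906), (39.528465270996094, 27.828041076660156), 71.56504821777344)
gray vals 137 [ 10  16 142]
(345, 155) 78 [ 0 13 81]
(400, 190) 63 [ 9 27 67]
(360, 205) 44 [162  27  47]
(345, 222) 157 [ 18  44 167]
```

```bash
python3 - <<'E'
from h import *
import pickle
np.set_printoptions(precision=4,suppress=True)
C={n:pickle.load(open(f"pics/{n}.pkl","rb")) for n in("pa","pb")}; I={n:cv2.imread(f"pics/{n}.png") for n in C}
for n,roi in(("pb",(318,110,428,235)),):
    im=I[n]; h=cv2.cvtColor(im,cv2.COLOR_BGR2HSV); m=np.zeros(im.shape[:2],np.uint8); x0,y0,x1,y1=roi
    m[y0:y1,x0:x1]=((h[...,2]<95)&(h[...,1]<36))[y0:y1,x0:x1]*255
    m=cv2.morphologyEx(m,cv2.MORPH_OPEN,np.ones((3,3))); k,l,s,ce=cv2.connectedComponentsWithStats(m); i=1+s[1:,4].argmax(); print(s[i])
    cn=max(cv2.findContours((l==i).astype(np.uint8),0,1)[0],key=len); hull=cv2.convexHull(cn)[:,0]; print(hull.tolist())
    W=np.array([plane(C[n],p,.012)[:2] for p in hull]); r=cv2.minAreaRect((W*1000).astype(np.float32)); print(r); print(cv2.boxPoints(r))
rs=[]
for n,e in(("pa",(232,203)),("pb",(376,156))):
    h=cv2.cvtColor(I[n],cv2.COLOR_BGR2HSV); m=((h[...,1]<28)&(h[...,2]>105)).astype(np.uint8); q=np.zeros_like(m); cv2.circle(q,e,16,1,-1); k,l,s,ce=cv2.connectedComponentsWithStats(m*q); i=1+s[1:,4].argmax(); print(n,s[i],ce[i]); rs.append(ray(C[n],ce[i]))
print("plug",tri(rs))
print("base corners pb",[plane(C["pb"],np.array(p)/.95,.012)[:2] for p in((362,117),(311,146),(397,185),(352,212))])
c=pickle.load(open("pics/w2.pkl","rb")); h=cv2.cvtColor(cv2.imread("pics/w2.png"),cv2.COLOR_BGR2HSV); k,l,s,ce=cv2.connectedComponentsWithStats(cv2.inRange(h,(5,150,60),(16,255,255))); i=1+s[1:,4].argmax(); u=ce[i].astype(int)-60+np.array([61.4,62.9]); print("cup rim",plane(c,u,.1)[:2])
E
```

```text
[ 328  123   90  101 3489]
[[380, 123], [382, 126], [399, 158], [411, 181], [414, 187], [416, 192], [417, 195], [417, 198], [405, 205], [386, 215], [370, 223], [367, 223], [350, 195], [330, 161], [328, 156], [328, 153], [329, 152], [333, 149], [338, 146], [370, 127], [378, 123]]
((509.43475341796875, -288.5585632324219), (128.9149932861328, 88.54520416259766), 12.161709785461426)
[[ 437.0969 -258.8589]
 [ 455.7509 -345.4169]
 [ 581.7726 -318.2582]
 [ 563.1187 -231.7002]]
pa [221 193  15  19 205] [228.2927 202.4   ]
pb [367 144  18  18 251] [375.0398 152.757 ]
plug [ 0.4506 -0.301   0.1815]
base corners pb [array([ 0.4404, -0.2577]), array([ 0.4569, -0.343 ]), array([ 0.5589, -0.2332]), array([ 0.5796, -0.3133])]
cup rim [0.6144 0.2872]
```

The rest pose is centre (0.5094,-0.2886), yaw 12.2°. Its predicted plug end agrees with the triangulated one to about 1.5 mm. Next I work out the grasp turn.

```bash
python3 - <<'E'
from station import ctrl
from h import *
np.set_printoptions(precision=4,suppress=True)
o=ctrl.get_obs(); T=R.from_rotvec(o["tool_rot"])
a=np.radians(12.16); ry=np.array([-np.sin(a),np.cos(a),0]); rx=np.array([np.cos(a),np.sin(a),0])
z=.5736*rx-.8192*np.array([0,0,1]); G=R.from_matrix(np.c_[np.cross(ry,z),ry,z])
d=(G*T.inv()).as_rotvec(); print("turn",d/np.pi,np.degrees(np.linalg.norm(d)),o["tool_pos"])
U=R.from_matrix(np.c_[np.cross(ry,[0,0,-1]),ry,[0,0,-1]]); print("upright", (U*G.inv()).as_rotvec()/np.pi)
E
```

```text
turn [-0.0113 -0.1963  0.1662] 46.3406611034931 [ 0.4709 -0.3582  0.3006]
upright [-0.041   0.1901 -0.    ]
```

Request:
jog_arm(deltas=[[-1,[-0.1025,0.13,0],[-0.0113,-0.1963,0.1662]],[-1,[-0.1025,0.13,0],[-0.0113,-0.1963,0.1662]],[-1,[-0.1025,0.13,0],[-0.0113,-0.1963,0.1662]],[-1,[-0.1025,0.13,0],[-0.0113,-0.1963,0.1662]],[-1,[-0.1025,0.13,0],[-0.0113,-0.1963,0.1662]],[-1,[-0.1025,0.13,0],[-0.0113,-0.1963,0.1662]],[-1,[-0.1025,0.13,0],[-0.0113,-0.1963,0.1662]],[-1,[-0.1025,0.13,0],[-0.0113,-0.1963,0.1662]],[-1,[-0.1025,0.13,0],[-0.0113,-0.1963,0.1662]],[-1,[-0.1025,0.13,0],[-0.0113,-0.1963,0.1662]],[-1,[-0.1025,0.13,0],[-0.0113,-0.1963,0.1662]]])

```text
t: 11.65
tool_pos: [0.4302, -0.3072, 0.3011]
tool_rot: [-0.268, 2.519, 0.084]
contact_force: [0.3, 0.8, 0.1]
opening: 0.0855
grip_force: 0.0
```

```bash
cat > err.py <<'E'
from station import ctrl
from h import *
import sys
np.set_printoptions(precision=4,suppress=True)
o=ctrl.get_obs(); T=R.from_rotvec(o["tool_rot"]); a=np.radians(12.16); ry=np.array([-np.sin(a),np.cos(a),0]); rx=np.array([np.cos(a),np.sin(a),0])
z=.5736*rx-.8192*np.array([0,0,1]); G=R.from_matrix(np.c_[np.cross(ry,z),ry,z]); g=np.array([.4695,-.2972,.1529])+.0187*z
print("t",o["t"],"q",o["q"],"dqmax",abs(o["dq"]).max()); print("rot err deg",np.degrees((G*T.inv()).as_rotvec()),"in world; tool pos",o["tool_pos"])
print("to grasp (units)",(g-o["tool_pos"])/.4,"in tool axes m",G.inv().apply(g-o["tool_pos"])," open",o["opening"],o["contact_force"])
E
python3 err.py
```

```text
t 11.65 q [-1.0651 -0.4341  2.0032  0.5896  1.4054 -2.8974] dqmax 0.004991239863533328
rot err deg [ 0.0078 -0.0371  0.0297] in world; tool pos [ 0.4302 -0.3072  0.3011]
to grasp (units) [ 0.1246  0.0306 -0.4088] in tool axes m [0.0518 0.0015 0.1634]  open 0.08550936681232235 [0.2609 0.8411 0.0776]
```

Request:
jog_arm(deltas=[[-1,[-0.0016,0.0034,-0.09],[0,0,0]],[-1,[-0.0016,0.0034,-0.17],[0,0,0]],[-1,[-0.0016,0.0034,-0.2245],[0,0,0]],[-1,[-0.0016,0.0034,-0.2245],[0,0,0]],[-1,[0.027,0.0095,-0.266],[0,0,0]],[-1,[0.058,0.0165,-0.312],[0,0,0]],[-1,[0.058,0.0165,-0.312],[0,0,0]],[-1,[0.058,0.0165,-0.312],[0,0,0]]])

```text
t: 12.32
tool_pos: [0.4533, -0.3006, 0.1763]
tool_rot: [-0.268, 2.519, 0.086]
contact_force: [-0.8, 0.2, 0.7]
opening: 0.0855
grip_force: 0.0
```

```bash
python3 err.py
```

```text
t 12.3167 q [-1.012  -0.3046  2.118   0.6243  1.1759 -2.997 ] dqmax 0.02629697299061845
rot err deg [-0.0741 -0.0432 -0.0115] in world; tool pos [ 0.4533 -0.3006  0.1763]
to grasp (units) [ 0.0666  0.0142 -0.0968] in tool axes m [-0.0001 -0.0001  0.0473]  open 0.08552880222040662 [-0.8476  0.2313  0.7282]
```

```bash
python3 - <<'E'
from station import ctrl
from h import *
np.set_printoptions(precision=4,suppress=True)
o=ctrl.get_obs(); T=R.from_rotvec(o["tool_rot"]).as_matrix(); c,im=snap(ctrl,"pg"); h=cv2.cvtColor(im,cv2.COLOR_BGR2HSV); m=cv2.inRange(h,(100,140,40),(125,255,255)); k,l,s,ce=cv2.connectedComponentsWithStats(m)
for i in range(1,k):
    if s[i,4]>300:
        print(s[i],ce[i])
        if abs(ce[i][0]-320)<80:
            for v in range(s[i,1]+5,s[i,1]+s[i,3]-3,12):
                u=np.flatnonzero(l[v]==i); um=(u.min()+u.max())/2; oo,d=ray(c,(um,v)); oo=T.T@(oo-o["tool_pos"]); d=T.T@d; k2=-oo[0]/d[0]; print(v,um,"width px",len(u),"at tool x=0:",oo+k2*d)
E
```

```text
[ 298  200   47   63 1586] [320.6728 225.7863]
205 320.5 width px 26 at tool x=0: [ 0.     -0.0002  0.0858]
217 321.0 width px 35 at tool x=0: [0.     0.0001 0.0555]
229 320.5 width px 40 at tool x=0: [ 0.     -0.0003  0.0318]
241 321.0 width px 20 at tool x=0: [ 0.     -0.      0.0128]
253 321.0 width px 11 at tool x=0: [ 0.     -0.0001 -0.0027]
```

The handle is centred between the fingers to within 0.3 mm. I'll advance and close.

Request:
jog_arm(deltas=[[-1,[0.022,0.0047,-0.032],[0,0,0]],[-1,[0.044,0.0095,-0.064],[0,0,0]],[-1,[0.0665,0.014,-0.097],[0,0,0]],[-1,[0.0665,0.014,-0.097],[0,0,0]],[-1,[0.0665,0.014,-0.097],[0,0,0]]])

```text
t: 12.78
tool_pos: [0.4795, -0.2958, 0.1379]
tool_rot: [-0.267, 2.519, 0.084]
contact_force: [-0.1, -0.6, 0.7]
opening: 0.0855
grip_force: 0.0
```

```bash
python3 err.py
```

```text
t 12.7833 q [-0.9573 -0.2152  2.1151  0.6443  1.0734 -3.0065] dqmax 0.01819329519550155
rot err deg [-0.0152  0.0009  0.069 ] in world; tool pos [ 0.4795 -0.2958  0.1379]
to grasp (units) [ 0.0012  0.0022 -0.0009] in tool axes m [-0.0003  0.0008  0.0007]  open 0.08553186440320419 [-0.0536 -0.588   0.7079]
```

Request:
jog_arm(deltas=[[1,[0,0,0],[0,0,0]],[1,[0,0,0],[0,0,0]],[1,[0,0,0],[0,0,0]],[1,[0,0,0],[0,0,0]],[1,[0,0,0],[0,0,0]],[1,[0,0,0],[0,0,0]],[1,[0,0,0],[0,0,0]],[1,[0,0,0],[0,0,0]],[1,[0,0,0],[0,0,0]],[1,[0,0,0],[0,0,0]]], squeeze=60)

```text
t: 13.62
tool_pos: [0.4793, -0.2954, 0.1375]
tool_rot: [-0.267, 2.519, 0.086]
contact_force: [-6.2, 2.2, 5.7]
opening: 0.0249
grip_force: 58.4
```

```bash
python3 err.py
```

```text
t 13.6167 q [-0.9573 -0.2151  2.1158  0.6444  1.0738 -3.0069] dqmax 0.0015344591141824766
rot err deg [-0.0584 -0.0263  0.0375] in world; tool pos [ 0.4793 -0.2954  0.1375]
to grasp (units) [0.0018 0.0012 0.0003] in tool axes m [-0.0007  0.0003  0.0004]  open 0.024889703319349765 [-6.2185  2.2116  5.6891]
```

Request:
jog_arm(deltas=[[1,[0.025,0.0054,0.018],[0,0,0]],[1,[0.05,0.0108,0.036],[0,0,0]],[1,[0.075,0.0162,0.054],[0,0,0]],[1,[0.1,0.0216,0.072],[0,0,0]],[1,[0.1,0.0216,0.13],[0,0,0]],[1,[0.1,0.0216,0.2],[0,0,0]],[1,[0.1,0.0216,0.27],[0,0,0]],[1,[0.1,0.0216,0.3],[0,0,0]],[1,[0.1,0.0216,0.3],[0,0,0]]])

```text
t: 14.37
tool_pos: [0.5206, -0.2881, 0.2611]
tool_rot: [-0.268, 2.515, 0.078]
contact_force: [0.8, -0.5, -0.7]
opening: 0.0247
grip_force: 59.1
```

```bash
python3 err.py
```

```text
t 14.3667 q [-0.8774 -0.2811  1.9553  0.5746  1.2087 -2.7977] dqmax 0.06697624089824614
rot err deg [0.2589 0.2376 0.0912] in world; tool pos [ 0.5206 -0.2881  0.2611]
to grasp (units) [-0.1016 -0.0172 -0.3087] in tool axes m [0.1046 0.0018 0.0776]  open 0.024679073417841348 [ 0.7766 -0.4603 -0.674 ]
```

Request:
jog_arm(deltas=[[1,[0,0,0.05],[-0.041,0.1901,0]],[1,[0,0,0.05],[-0.041,0.1901,0]],[1,[0,0,0.05],[-0.041,0.1901,0]],[1,[0,0,0.05],[-0.041,0.1901,0]],[1,[0,0,0.05],[-0.041,0.1901,0]],[1,[0,0,0.05],[-0.041,0.1901,0]],[1,[0.1,0.6,0.05],[-0.041,0.1901,0]],[1,[0.1,0.6,0.05],[-0.041,0.1901,0]],[1,[0.1,0.6,0.05],[-0.041,0.1901,0]],[1,[0.1,0.6,0.05],[-0.041,0.1901,0]],[1,[0.1,0.6,0.05],[-0.041,0.1901,0]],[1,[0.1,0.6,0.05],[-0.041,0.1901,0]]])

```text
t: 15.37
tool_pos: [0.5583, -0.0443, 0.2743]
tool_rot: [0.331, -3.123, -0.004]
contact_force: [1.7, -0.2, -0.7]
opening: 0.0246
grip_force: 59.6
```

Request:
jog_arm(deltas=[[1,[0.139,0.832,0],[0,0,0]],[1,[0.139,0.832,0],[0,0,0]],[1,[0.139,0.832,0],[0,0,0]],[1,[0.139,0.832,0],[0,0,0]],[1,[0.139,0.832,0],[0,0,0]],[1,[0.139,0.832,0],[0,0,0]],[1,[0.139,0.832,0],[0,0,0]],[1,[0.139,0.832,0],[0,0,0]],[1,[0.139,0.832,0],[0,0,0]],[1,[0.139,0.832,0],[0,0,0]],[1,[0.139,0.832,0],[0,0,0]],[1,[0.139,0.832,0],[0,0,0]]])

```text
t: 16.37
tool_pos: [0.6146, 0.2843, 0.2756]
tool_rot: [0.328, -3.123, 0.001]
contact_force: [-0.2, 0.3, -1.6]
opening: 0.0245
grip_force: 59.8
```

```bash
python3 - <<'E'
from station import ctrl
from h import *
np.set_printoptions(precision=4,suppress=True)
o=ctrl.get_obs(); T=R.from_rotvec(o["tool_rot"]).as_matrix(); print(o["t"],o["tool_pos"],"z axis",T[:,2],o["opening"],o["q"])
a=[]
for v,tip in(("scene",(.105,.6,.28)),("top",0),("wrist",0)):
    c,im=snap(ctrl,"u_"+v,v)
    zt=o["tool_pos"]+.131*T[:,2]; p=proj(c,zt); print(v,"expected tip px",p,"handle top",proj(c,o["tool_pos"]-.055*T[:,2]))
    u,w=(p+.5).astype(int) if v!="wrist" else (320,230)
    r=50 if v!="wrist" else 110
    u=np.clip(u,r,640-r); w=np.clip(w-(20 if v=="scene" else 0),r,400-r); a.append(cv2.resize(im[w-r:w+r,u-r:u+r],(266,266),interpolation=cv2.INTER_CUBIC)); print(v,"crop origin",u-r,w-r)
cv2.imwrite("pics/v4.png",np.hstack(a))
E
```

```text
16.3667 [0.6146 0.2843 0.2756] z axis [-0.0018 -0.0005 -1.    ] 0.02446439259176839 [ 0.3235  0.1534  1.4316  0.0001  1.5585 -1.4563]
scene expected tip px [416.9955 211.9568] handle top [430.8792 153.2608]
scene crop origin 367 142
top expected tip px [238.4667 177.1274] handle top [228.592  170.8208]
top crop origin 188 127
wrist expected tip px [320.8246 190.8951] handle top [322.3629 317.0676]
wrist crop origin 210 120
```

View pics/v4.png

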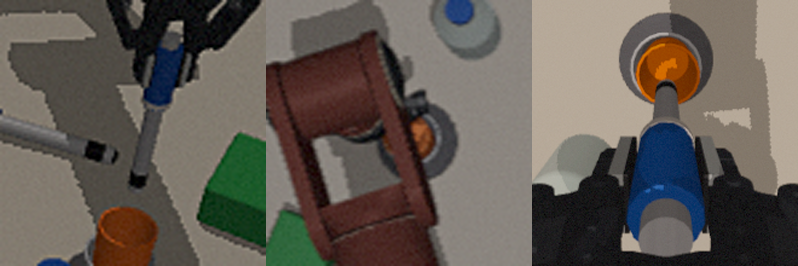

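The probe hangs upright. The tip is at scene pixel (418,211) against an expected (417,212), and at wrist pixel (320,190) against (321,191). The cup's mouth is about 2 mm further in +y, so I'll correct for that, lower and hold.

Request:
jog_arm(deltas=[[1,[0.0025,0.005,0],[0,0,0]],[1,[0.0025,0.005,0],[0,0,0]],[1,[0.0025,0.005,-0.035],[0,0,0]],[1,[0.0025,0.005,-0.07],[0,0,0]],[1,[0.0025,0.005,-0.105],[0,0,0]],[1,[0.0025,0.005,-0.14],[0,0,0]],[1,[0.0025,0.005,-0.175],[0,0,0]],[1,[0.0025,0.005,-0.2],[0,0,0]],[1,[0.0025,0.005,-0.215],[0,0,0]],[1,[0.0025,0.005,-0.215],[0,0,0]]])

```text
t: 17.35
tool_pos: [0.6148, 0.2876, 0.1879]
tool_rot: [0.329, -3.12, 0.002]
contact_force: [-0.0, 1.0, -1.9]
opening: 0.0247
grip_force: 59.8
```

Request:
jog_arm(deltas=[[1,[0,0,0],[0,0,0]],[1,[0,0,0],[0,0,0]],[1,[0,0,0],[0,0,0]],[1,[0,0,0],[0,0,0]],[1,[0,0,0],[0,0,0]],[1,[0,0,0],[0,0,0]],[1,[0,0,0],[0,0,0]],[1,[0,0,0],[0,0,0]],[1,[0,0,0],[0,0,0]],[1,[0,0,0],[0,0,0]],[1,[0,0,0],[0,0,0]],[1,[0,0,0],[0,0,0]]])

```text
t: 18.35
tool_pos: [0.6159, 0.288, 0.1906]
tool_rot: [0.33, -3.124, 0.0]
contact_force: [-0.2, -0.2, -2.2]
opening: 0.0247
grip_force: 59.8
```

Request:
jog_arm(deltas=[[1,[0,0,0],[0,0,0]],[1,[0,0,0],[0,0,0]],[1,[0,0,0],[0,0,0]],[1,[0,0,0],[0,0,0]],[1,[0,0,0],[0,0,0]],[1,[0,0,0],[0,0,0]],[1,[0,0,0.03],[0,0,0]],[1,[0,0,0.08],[0,0,0]],[1,[0,0,0.13],[0,0,0]],[1,[0,0,0.18],[0,0,0]],[1,[0,0,0.215],[0,0,0]],[1,[0,0,0.215],[0,0,0]]])

```text
t: 19.35
tool_pos: [0.6177, 0.2886, 0.2826]
tool_rot: [-0.329, 3.117, 0.003]
contact_force: [-0.7, 0.1, -0.6]
opening: 0.025
grip_force: 59.9
```

```bash
python3 err.py
```

```text
t 19.35 q [ 0.3281  0.1551  1.4182 -0.0001  1.5604 -1.4531] dqmax 0.05098243950503094
rot err deg [  7.2055 -33.7905   0.0847] in world; tool pos [0.6177 0.2886 0.2826]
to grasp (units) [-0.3442 -1.4589 -0.3625] in tool axes m [ 0.2941 -0.5415 -0.0289]  open 0.024999572573014845 [-0.6645  0.0548 -0.6239]
```

Request:
jog_arm(deltas=[[1,[-0.14,-0.83,0],[0,0,0]],[1,[-0.14,-0.83,0],[0,0,0]],[1,[-0.14,-0.83,0],[0,0,0]],[1,[-0.14,-0.83,0],[0,0,0]],[1,[-0.14,-0.83,0],[0,0,0]],[1,[-0.14,-0.83,0],[0,0,0]],[1,[-0.14,-0.83,0],[0,0,0]],[1,[-0.14,-0.83,0],[0,0,0]],[1,[-0.14,-0.83,0],[0,0,0]]])

```text
t: 20.1
tool_pos: [0.5584, -0.0498, 0.2757]
tool_rot: [0.319, -3.123, 0.005]
contact_force: [0.7, 0.7, -1.3]
opening: 0.0245
grip_force: 60.1
```

Request:
jog_arm(deltas=[[1,[-0.1015,-0.607,0],[0,0,0]],[1,[-0.1015,-0.607,0],[0,0,0]],[1,[-0.1015,-0.607,0],[0,0,0]],[1,[-0.1015,-0.607,0],[0,0,0]],[1,[-0.1015,-0.607,0],[0,0,0]],[1,[-0.1015,-0.607,0],[0,0,0]],[1,[-0.1015,-0.607,0],[0,0,0]],[1,[-0.1015,-0.607,0],[0,0,0]],[1,[-0.1015,-0.607,0],[0,0,0]]])

```text
t: 20.85
tool_pos: [0.5192, -0.2861, 0.2758]
tool_rot: [0.329, -3.123, -0.002]
contact_force: [-0.9, 0.2, -1.9]
opening: 0.0249
grip_force: 60.4
```

Request:
jog_arm(deltas=[[1,[0,0,-0.05],[0.041,-0.1901,0]],[1,[0,0,-0.05],[0.041,-0.1901,0]],[1,[0,0,-0.05],[0.041,-0.1901,0]],[1,[0,0,-0.05],[0.041,-0.1901,0]],[1,[0,0,-0.05],[0.041,-0.1901,0]],[1,[0,0,-0.05],[0.041,-0.1901,0]],[1,[0,0,-0.05],[0.041,-0.1901,0]],[1,[0,0,-0.05],[0.041,-0.1901,0]]])

```text
t: 21.52
tool_pos: [0.52, -0.2859, 0.2574]
tool_rot: [-0.269, 2.52, 0.085]
contact_force: [0.7, 0.6, -1.6]
opening: 0.0245
grip_force: 60.5
```

```bash
python3 err.py
```

```text
t 21.5167 q [-0.875  -0.2789  1.9584  0.5723  1.2099 -2.7959] dqmax 0.029721742537794967
rot err deg [ 0.0038 -0.1024 -0.0098] in world; tool pos [ 0.52   -0.2859  0.2574]
to grasp (units) [-0.1    -0.0225 -0.2995] in tool axes m [ 0.1023 -0.0004  0.0746]  open 0.024526629116965157 [ 0.6972  0.6272 -1.5963]
```

Request:
jog_arm(deltas=[[1,[-0.0014,-0.0003,-0.08],[0,0,0]],[1,[-0.0014,-0.0003,-0.16],[0,0,0]],[1,[-0.0014,-0.0003,-0.21],[0,0,0]],[1,[-0.0014,-0.0003,-0.226],[0,0,0]],[1,[-0.0014,-0.0003,-0.226],[0,0,0]],[1,[-0.0264,-0.0057,-0.244],[0,0,0]],[1,[-0.0514,-0.0111,-0.262],[0,0,0]],[1,[-0.0714,-0.0154,-0.2765],[0,0,0]],[1,[-0.0864,-0.0187,-0.287],[0,0,0]],[1,[-0.0954,-0.0206,-0.2937],[0,0,0]],[1,[-0.0954,-0.0206,-0.2937],[0,0,0]]])

```text
t: 22.43
tool_pos: [0.4808, -0.2954, 0.1396]
tool_rot: [-0.265, 2.519, 0.085]
contact_force: [0.4, 0.9, -2.6]
opening: 0.0245
grip_force: 60.5
```

Request:
jog_arm(deltas=[[1,[-0.003,-0.0007,-0.002],[0,0,0]],[1,[-0.006,-0.0013,-0.0043],[0,0,0]],[1,[-0.006,-0.0013,-0.0043],[0,0,0]],[1,[-0.006,-0.0013,-0.0043],[0,0,0]]])

```text
t: 22.77
tool_pos: [0.4797, -0.2956, 0.1389]
tool_rot: [-0.266, 2.517, 0.085]
contact_force: [2.8, 2.9, 3.6]
opening: 0.0248
grip_force: 60.5
```

```bash
python3 err.py
```

```text
t 22.7667 q [-0.9575 -0.2167  2.1151  0.6459  1.0745 -3.0067] dqmax 0.004135360547184769
rot err deg [-0.0423  0.1005  0.0664] in world; tool pos [ 0.4797 -0.2956  0.1389]
to grasp (units) [ 0.0007  0.0017 -0.0033] in tool axes m [0.0004 0.0006 0.0013]  open 0.02475432516652408 [2.8499 2.9454 3.5881]
```

Request:
jog_arm(deltas=[[0,[0,0,0],[0,0,0]],[-1,[0,0,0],[0,0,0]],[-1,[0,0,0],[0,0,0]],[-1,[0,0,0],[0,0,0]],[-1,[0,0,0],[0,0,0]],[-1,[0,0,0],[0,0,0]],[-1,[0,0,0],[0,0,0]],[-1,[0,0,0],[0,0,0]]])

```text
t: 23.43
tool_pos: [0.4787, -0.2956, 0.1374]
tool_rot: [-0.266, 2.519, 0.085]
contact_force: [0.2, -0.3, 0.1]
opening: 0.0856
grip_force: 0.0
```

Request:
jog_arm(deltas=[[-1,[-0.028,-0.006,0.041],[0,0,0]],[-1,[-0.056,-0.012,0.082],[0,0,0]],[-1,[-0.084,-0.018,0.123],[0,0,0]],[-1,[-0.112,-0.024,0.164],[0,0,0]],[-1,[-0.126,-0.027,0.184],[0,0,0]],[-1,[-0.126,-0.027,0.3],[0,0,0]],[-1,[-0.126,-0.027,0.4],[0,0,0]],[-1,[-0.126,-0.027,0.4],[0,0,0]],[-1,[-0.126,-0.027,0.4],[0,0,0]]])

```text
t: 24.18
tool_pos: [0.4291, -0.3078, 0.3018]
tool_rot: [-0.268, 2.516, 0.076]
contact_force: [-0.8, -0.0, -1.1]
opening: 0.0852
grip_force: 0.0
```

```bash
python3 err.py; python3 - <<'E'
from station import ctrl
from h import *
np.set_printoptions(precision=4,suppress=True)
for n in("scene","top"):
    c,im=snap(ctrl,n+"9",n); im0=cv2.imread(f"pics/{n}0.png")
    p={"scene":(228,175),"top":(411,215)}[n]
    for nm,b in(("blue now",im),("blue before",im0)):
        h=cv2.cvtColor(b,cv2.COLOR_BGR2HSV); k,l,s,ce=cv2.connectedComponentsWithStats(cv2.inRange(h,(100,120,30),(125,255,255)))
        print(n,nm,[(s[i].tolist(),ce[i].round(1).tolist()) for i in range(1,k) if s[i,4]>15 and np.hypot(*(ce[i]-p))<40])
    x,y=p; d=cv2.absdiff(im,im0)[y-35:y+45,x-30:x+30].max(2); print("rest area changed px",(d>40).sum())
    d=cv2.absdiff(im,im0).max(2)>50; k,l,s,ce=cv2.connectedComponentsWithStats(d.astype(np.uint8)); print([(s[i,4],ce[i].round().tolist()) for i in range(1,k) if s[i,4]>25])
    h=cv2.cvtColor(im,cv2.COLOR_BGR2HSV); k,l,s,ce=cv2.connectedComponentsWithStats(cv2.inRange(h,(5,150,60),(16,255,255))); i=1+s[1:,4].argmax(); print("orange",s[i],ce[i])
E
```

```text
t 24.1833 q [-1.068  -0.4396  2.0067  0.591   1.4025 -2.9015] dqmax 0.0840988160880328
rot err deg [0.3214 0.1841 0.0984] in world; tool pos [ 0.4291 -0.3078  0.3018]
to grasp (units) [ 0.1271  0.032  -0.4105] in tool axes m [0.0513 0.0018 0.1646]  open 0.08521262404291884 [-0.7663 -0.0355 -1.0599]
scene blue now [([224, 146, 8, 19, 134], [227.0, 155.2]), ([257, 158, 11, 6, 45], [262.2, 160.4])]
scene blue before [([224, 146, 8, 19, 134], [227.0, 155.2]), ([257, 158, 11, 6, 45], [262.2, 160.4])]
rest area changed px 335
[(np.int32(3539), [241.0, 33.0]), (np.int32(168), [222.0, 4.0]), (np.int32(235), [470.0, 2.0]), (np.int32(2363), [391.0, 32.0]), (np.int32(3634), [528.0, 52.0]), (np.int32(500), [550.0, 34.0]), (np.int32(218), [365.0, 55.0]), (np.int32(32), [336.0, 71.0]), (np.int32(87), [324.0, 83.0]), (np.int32(47), [374.0, 86.0]), (np.int32(55), [206.0, 94.0]), (np.int32(529), [371.0, 104.0]), (np.int32(27), [350.0, 102.0]), (np.int32(90), [378.0, 121.0]), (np.int32(262), [380.0, 141.0]), (np.int32(27), [397.0, 134.0]), (np.int32(129), [407.0, 145.0]), (np.int32(40), [336.0, 148.0]
[... 519 characters left out ...]
orange [402 220  24  27 524] [413.3836 232.876 ]
top blue now [([408, 214, 11, 14, 84], [412.7, 219.6])]
top blue before [([408, 214, 11, 14, 85], [412.7, 219.6])]
rest area changed px 569
[(np.int32(29), [234.0, 174.0]), (np.int32(146), [243.0, 179.0]), (np.int32(301), [333.0, 211.0]), (np.int32(8565), [411.0, 318.0]), (np.int32(1511), [161.0, 274.0]), (np.int32(6042), [136.0, 344.0]), (np.int32(3512), [265.0, 341.0]), (np.int32(105), [324.0, 318.0]), (np.int32(67), [259.0, 324.0]), (np.int32(64), [307.0, 348.0]), (np.int32(483), [277.0, 368.0]), (np.int32(61), [310.0, 356.0]), (np.int32(123), [293.0, 378.0]), (np.int32(340), [272.0, 391.0])]
orange [232 169  19  18 256] [241.0156 177.9375]
```

The probe's blue handle has the same bounding box and centroid in both fixed views as at the start. The cup sits in the holder exactly as when released, and the gripper is clear.

```bash
python3 -c "
from station import ctrl
print(ctrl.finish_job())"
```

```text
the job is handed in; nothing more can be done
None
```

The job is handed in at about 24 s on the robot's clock: the orange cup stands nested in the holder, the probe was held upright in it for about 1.5 s, and it lies back in its rest where the fixed cameras showed it at the start.

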